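# Close a thumbwheel bench holder on a hub bush

### The job

Stand the stepped aluminium hub bush upright, wide end down, between the two open jaws of the bench holder and let go of it. Then roll the holder's thumbwheel with a fingertip, pressing only lightly and lifting off between strokes, until the moving jaw holds the bush snugly against the other jaw; do not overtighten, do not push the jaws themselves, leave the other things alone, and leave the bush clamped with the hand clear.

Things in the scene. Friction and masses are not known exactly. Their poses are not given: they have to be found in the camera images.
- fixture: bench holder fixed to the bench: dark plate 200 x 80 x 12 mm (x, y, z); on it, from -x to +x: grey wheel housing (66 x 60 mm, top 48 mm above the bench), moving jaw, open nest, second jaw, grey end block (top 32 mm). Origin: centre of the plate underside; x from wheel to jaws, z up. Jaws: steel blocks 36 mm wide, tops 33 to 39 mm above the bench, faces square to x. Moving jaw face starts at x = -13 mm.
- anvil: second jaw; origin: middle of the lower edge of its clamping face, 12 mm above the bench. It was set along x beforehand and is locked 38 to 44 mm from the moving jaw. Neither jaw may be pushed directly; the moving one is moved along the holder's x by the wheel alone, 7 mm per radian.
- wheel_slot (a point): centre of the slot in the housing's flat top, 48 mm above the bench; the crown of the thumbwheel (44 mm diameter, 12 mm wide, dark ridged steel, axle along the holder's y, walls 2 mm from its sides so it cannot be pinched) stands 2 to 7 mm above it, differing and not measured. The wheel is sprung: gives from 1.5 N, sinks 1 mm per further 5 N, 2 mm at most.
- wheel (a joint): thumbwheel angle, rad: 0 at start (jaw open); grows, closing the jaw, as the crown rolls towards the jaws; stays where left. Rolling freely takes 1.4 N at the rim; each N on the bush adds 0.3 N. Squeeze the bush with 4 to 10 N, never 12: 3 to 4.5 N at the rim. Pressing with 5 to 6 N grips enough; never press over 12 N, so land slowly (8 mm/s). Snug comes at 1.1 to 2.1 rad.
- bush: hub bush of plain aluminium, 0.12 kg: lower body 30 mm in diameter and 26 mm high, above it a narrower neck 20 mm in diameter and 18 mm high, 44 mm in all. It starts upright on the bench. Origin: centre of its underside, z along it.
- lockring: bystander: flat aluminium ring, 42 mm outside, 28 mm inside, 10 mm high. Origin: centre of its underside.
- socket: bystander: plain steel cylinder 26 mm in diameter, 60 mm high, upright. Origin: centre of its underside.
- jar: bystander: white jar 52 mm in diameter, 85 mm high, upright. Origin: centre of its underside.
- wrench: bystander: steel wrench lying flat on the bench, about 0.2 m long. Origin: middle of its underside.

How it is judged:
By the outcome, as a careful person would: the job done as asked, in the order asked, and still so for the second after the job is handed in, with the robot touching nothing.
It also fails if it takes over 58 s, if anything falls off the work surface, if the arm or the gripper's body presses on something with over 40 N, if the wrist force passes 120 N, or if a joint passes its speed limit or range.

### The arm

A 6-joint arm with a two-finger parallel gripper is mounted at the origin on the work surface. World frame = base frame: x ahead of the robot, y to its left, z up, the work surface at z = 0. Lengths are in m, angles in rad, forces in N, time in s.
With the tool pointing down it reaches from about 0.25 to 0.775 m from the base axis. Payload 4 kg.
Tool frame: the origin (TCP) lies at the very end of the fingers, on their centre line; the grasp point (between the pads) lies 19 mm behind it (arm.pinch_z is the distance from the TCP to the grasp point, in m); z points along the fingers, y is the direction in which the jaws open and shut (so a half turn about z gives the same grasp; the last joint's range is limited). The gripper opens to 85 mm and grips with 20 to 120 N. Pads are 22 mm wide; open, the fingers measure 114 mm over their backs; the gripper's body (76 mm by 85 mm) begins 54 mm behind the grasp point. The pads swing forward as they close: fully open they stand 13 mm farther back than shut.
Start: joints at [1.04, 0.087, 1.371, -0, 1.684, -0.103], TCP at [0.228, 0.5, 0.231] pointing down, gripper open.
Joint ranges: [-3.1, 3.1], [-0.76, 2.03], [0.27, 2.55], [-1.08, 4.22], [0.17, 2.65], [-2.57, 2.57]. Speed limits (rad/s): [2.79, 2.79, 3.14, 3.14, 3.14, 3.14].

### API

Orientations are given as a unit quaternion [x, y, z, w].
In Python, from workcell import arm gives the robot as it stands.
- The arm moves only by the tool move_arm, never from a script. Its argument "plan" is a list that holds one entry, the list of rows, each a list of 4 numbers: the shift along the world's x, y, z in cm, then the turn about the world's z in rad. A call has 1 to 20 rows; each row shifts and turns the pose as measured when the row begins; what a row does not reach is not made up. A row lasts 1/10 s, in which the tool goes at most 50 mm and 8.59 degrees, less where a joint would pass 70% of its speed; a pose out of reach is approached as far as the arm can. A call with a gripper value outside its range is refused whole. "hand" is the closure, from 0 (fully open) to 1 (shut), set as the call begins (left out, the last holds). The fingers move at their own pace and stop on an object; the grip force is fixed at half the most. Time passes only in rows, so rows that do not move let the fingers close. It gives the time, the measured TCP pose, the force and the opening at its end, in the units of the state.
- arm.get_state(): the state, without advancing time (a new reading comes with each control period).
- arm.capture(name): name is "scene" or "side" or "wrist"; returns a dict with "image" (420x560x3 uint8, red, green, blue), "depth" (420x560 float32, m along the optical axis (not along the pixel's ray), 0 where there is no reading), "camera_matrix" (3x3 intrinsics, pixels), "k1" (the pictures are not rectified: a ray, as slopes to the right and down, at radius r is drawn at 1 + k1 r^2 times it, then the intrinsics apply), "pose" (4x4, takes a point from camera to world coordinates). Camera axes: x right, y down, z forward; pixel columns grow to the right and rows downward; lengths in m; the calibration is good to about 2 mm. A picture is of the moment at which its call begins.
- arm.job_done(): hands the job in, once; it reports no verdict.
The state is a dict: "time": time; "qpos": joint angles; "joint_vel": joint speeds; "joint_efforts": joint torques, N m; "tcp_pos": TCP position; "tcp_rot": TCP orientation; "force": force on the tool from outside, world axes, zero at the start; "ft_torque": the same for the moment, N m; "opening": finger opening in m.
Only numpy, scipy, OpenCV 4.12 (cv2) and the standard library are available. Lean on these libraries where they do the work, as an engineer would, in place of code of your own. Each camera call takes 0.05 s, during which the arm holds its last target. There are 200 camera calls.

## Working session

There is one attempt and no reset: what is moved stays moved. The work goes in short steps, Python scripts to look and compute and a tool call to move; the robot and the scene stay as the last step left them, time stands still between calls to the robot, and variables do not carry over. Pictures are saved under pics/ and viewed, about 8 in all and at most 12, crops included, and the job is handed in when it is done.

Besides the shell and the picture viewer there is one more tool, called after "Call:" by a JSON object that holds its "fn" and its "kwargs". move_arm: Moves the arm, as the interface text tells. Its arguments: {"type":"object","properties":{"plan":{"type":"array","items":{"type":"array","items":{"type":"array","items":{"type":"number"}}}},"hand":{"type":"number"}},"required":["plan"]}

```bash
mkdir -p pics; ls
cat > h.py <<'E'
import numpy as np, cv2, pickle
from workcell import arm
def cap(n,tag):
    c=arm.capture(n); cv2.imwrite(f'pics/{tag}.png',c['image'][:,:,::-1]); pickle.dump(c,open(f'pics/{tag}.pkl','wb')); return c
def ld(tag): return pickle.load(open(f'pics/{tag}.pkl','rb'))
def rays(c,uv):
    uv=np.array(uv,float).reshape(-1,2);K=c['camera_matrix']
    d=(uv-[K[0,2],K[1,2]])/[K[0,0],K[1,1]]; s=d.copy()
    for _ in range(20): s=d/(1+c['k1']*(s**2).sum(1,keepdims=True))
    return np.c_[s,np.ones(len(s))]
def onz(c,uv,z):
    r=rays(c,uv)@c['pose'][:3,:3].T;o=c['pose'][:3,3]
    return o+r*((z-o[2])/r[:,2])[:,None]
def pts(c,uv):
    uv=np.array(uv).reshape(-1,2);d=c['depth'][uv[:,1].astype(int),uv[:,0].astype(int)]
    return (rays(c,uv)*d[:,None])@c['pose'][:3,:3].T+c['pose'][:3,3]
def cloud(c):
    v,u=np.mgrid[0:420,0:560];return pts(c,np.c_[u.ravel(),v.ravel()]).reshape(420,560,3)
E
python3 - <<'E'
from h import *
for n in('scene','side'):
    c=cap(n,n);print(n,c['pose'].round(3).tolist(),c['camera_matrix'].round(1).tolist(),c['k1'])
a=np.hstack([cv2.imread('pics/scene.png'),cv2.imread('pics/side.png')])
s=arm.get_state();print({k:np.round(v,4).tolist() for k,v in s.items()})
E
```

```text
pics
scene [[-0.5, 0.513, -0.697, 1.108], [0.866, 0.276, -0.417, 0.238], [-0.022, -0.812, -0.583, 0.528], [0.0, 0.0, 0.0, 1.0]] [[380.2, 0.0, 278.5], [0.0, 380.2, 212.0], [0.0, 0.0, 1.0]] -0.08055872297159532
side [[0.92, -0.262, 0.291, 0.335], [-0.392, -0.628, 0.673, -0.633], [0.007, -0.733, -0.68, 0.627], [0.0, 0.0, 0.0, 1.0]] [[422.4, 0.0, 273.0], [0.0, 422.4, 212.7], [0.0, 0.0, 1.0]] -0.11587077587348468
{'time': 0.1, 'qpos': [1.0399, 0.0879, 1.3721, 0.0, 1.6836, -0.1031], 'joint_vel': [-0.0007, -0.0009, -0.0038, -0.0004, -0.0003, -0.0006], 'joint_efforts': [0.0021, -35.3016, -31.4217, -0.0001, 0.008, 0.0], 'tcp_pos': [0.228, 0.5001, 0.2302], 'tcp_rot': [0.2123, 0.9772, -0.001, -0.0003], 'force': [0.7805, 0.342, -0.6972], 'ft_torque': [0.023, -0.0114, -0.0189], 'opening': 0.0855}
```

View pics/scene.png

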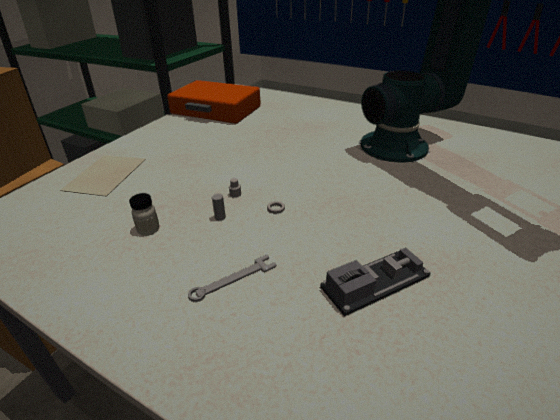

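View pics/side.png

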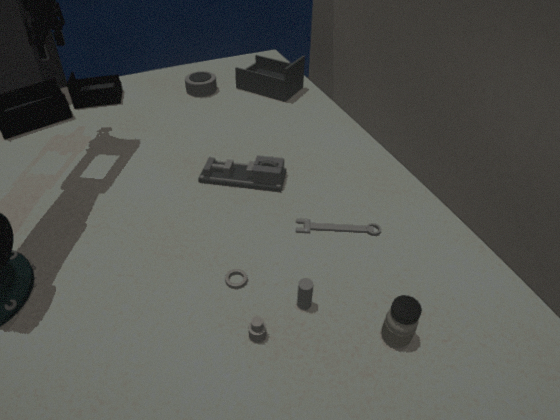

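The scene view shows the bush at about (235,187), socket (218,207), ring (276,207), jar (145,215) and wrench (233,278). The holder is at (376,278), with its wheel housing at (350,280) and its jaws near (400,262). In the side view the bush is at (258,330) and the holder at (243,172).

Run:
```python
from h import *
A=ld('scene');B=ld('side')
for nm,z,a,b in [('bushtop',.044,(235,181),(258,321)),('ring',.01,(276,206),(236,275)),('socktop',.06,(218,197),(306,283)),('jartop',.085,(141,200),(406,304)),('housing',.048,(351,274),(268,162))]:
    print(nm,onz(A,[a],z).round(3),pts(A,[a]).round(3),onz(B,[b],z).round(3),pts(B,[b]).round(3))
# holder footprint from depth heights
for c in(A,B):
    P=cloud(c);q=P[(P[...,2]>.026)&(P[...,2]<.06)&(c['depth']>0)]
    ok=(c['depth']>0)
    m=ok&(P[...,2]>.006)&(P[...,2]<.055)&(P[...,0]>.3)&(P[...,0]<.8)&(P[...,1]>-.0)&(P[...,1]<.5)
    n,l,s,cc=cv2.connectedComponentsWithStats(m.astype('uint8'))
    for i in range(1,n):
        if s[i,4]>200:
            r=cv2.minAreaRect((P[l==i][:,:2]*1000).astype('float32'));print(s[i],np.round(r[0],1),np.round(r[1],1),round(r[2],1))
```

```text
bushtop [[ 0.466 -0.27   0.044]] [[ 0.463 -0.272  0.042]] [[ 0.463 -0.282  0.044]] [[ 0.463 -0.282  0.044]]
ring [[ 0.47  -0.151  0.01 ]] [[ 0.46  -0.157  0.002]] [[ 0.469 -0.153  0.01 ]] [[ 0.472 -0.143 -0.002]]
socktop [[ 0.562 -0.247  0.06 ]] [[ 0.56  -0.248  0.058]] [[ 0.561 -0.254  0.06 ]] [[ 0.562 -0.253  0.059]]
jartop [[ 0.679 -0.362  0.085]] [[ 0.68  -0.361  0.085]] [[ 0.677 -0.369  0.085]] [[ 0.677 -0.369  0.084]]
housing [[0.635 0.101 0.048]] [[0.642 0.103 0.055]] [[0.64  0.103 0.048]] [[0.637 0.096 0.053]]
[ 320  248  111   67 3846] [588.3 135.8] [ 83.1 199.8] 57.8
[ 198  155   89   35 2150] [586.5 130.9] [ 82.4 201. ] 55.7
```

Call:
{"fn": "move_arm", "kwargs": {"plan": [[[3, -3.1, 0.2, -0.012], [3, -3.1, 0.2, -0.012], [3, -3.1, 0.2, -0.012], [3, -3.1, 0.2, -0.012], [3, -3.1, 0.2, -0.012], [3, -3.1, 0.2, -0.012], [3, -3.1, 0.2, -0.012], [3, -3.1, 0.2, -0.012], [3, -3.1, 0.2, -0.012], [3, -3.1, 0.2, -0.012], [3, -3.1, 0.2, -0.012], [3, -3.1, 0.2, -0.012], [0, 0, 0, 0], [0, 0, 0, 0]]]}}

```text
time: 1.5
tcp_pos: [0.5946, 0.1093, 0.2437]
tcp_rot: [0.283, 0.959, -0.006, -0.007]
force: [-0.5, 0.7, 0.6]
opening: 0.0856
```

Run:
```python
from h import *
c=cap('wrist','w1');print(c['pose'].round(3).tolist());s=arm.get_state();print(s['tcp_pos'],s['tcp_rot'])
```

```text
[[0.542, 0.812, 0.218, 0.538], [0.84, -0.518, -0.159, 0.149], [-0.016, 0.269, -0.963, 0.387], [0.0, 0.0, 0.0, 1.0]]
[0.59444081 0.10920219 0.24343756] [ 0.2824225   0.95924253 -0.00614834 -0.00731375]
```

View pics/w1.png

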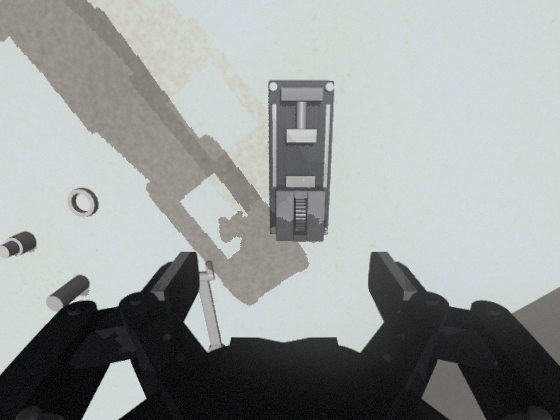

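The wrist view shows the holder at columns 268–333 and rows 80–242. The moving jaw is near (300,182), the second jaw near (301,136) and the wheel slot near (301,213). The bush shows at far left (18,245).

Run:
```python
from h import *
c=ld('w1');P=cloud(c);ok=c['depth']>0
v,u=np.mgrid[0:420,0:560];roi=ok&(u>255)&(u<345)&(v>65)&(v<255)
m=roi&(P[...,2]>.006)
r=cv2.minAreaRect((P[m][:,:2]*1000).astype('float32'));print('plate',np.round(r[0],1),np.round(r[1],1),r[2])
g=c['image'].mean(2);mm=(((g<135)&(u>255)&(u<345)&(v>65)&(v<260)).astype('uint8'))
print('floor z',np.median(P[roi&~m][:,2]), [np.median(P[a-1:a+2,b-1:b+2,2]).round(4) for b,a in((300,182),(301,137),(283,215),(301,212),(301,160),(301,92))])
im=c['image'][70:250,255:345]
cv2.imwrite('pics/z1.png',cv2.resize(im[:,:,::-1],None,fx=4.2,fy=3.3*1,interpolation=cv2.INTER_CUBIC) if 0 else cv2.rotate(cv2.resize(im[:,:,::-1],None,fx=4.4,fy=4.4,interpolation=cv2.INTER_CUBIC),cv2.ROTATE_90_CLOCKWISE))
# heights along centerline
print([(y,int(g[y,292]),int(g[y,301]),int(P[y,301,2]*1000)) for y in range(76,250,2)])
```

```text
plate [587.2 135.3] [ 80.5 198.3] 56.52690124511719
floor z -0.0004770169453084394 [np.float64(0.0372), np.float64(0.0353), np.float64(0.0479), np.float64(0.0527), np.float64(0.0117), np.float64(0.0319)]
[(76, 209, 209, 0), (78, 210, 211, -1), (80, 140, 139, 1), (82, 112, 111, 13), (84, 110, 107, 11), (86, 101, 101, 11), (88, 156, 157, 31), (90, 160, 160, 31), (92, 155, 156, 31), (94, 155, 157, 33), (96, 154, 154, 30), (98, 151, 154, 31), (100, 122, 121, 29), (102, 74, 198, 30), (104, 77, 195, 28), (106, 106, 196, 28), (108, 105, 194, 30), (110, 107, 196, 29), (112, 104, 202, 31), (114, 104, 200, 30), (116, 104, 200, 29), (118, 101, 201, 30), (120, 100, 202, 30), (122, 99, 199, 29), (124, 103, 200, 30), (126, 103, 200, 28), (128, 96, 164, 32), (130, 204, 205, 35), (132, 205, 202, 35), (134, 203, 203, 35), (136, 199, 199, 35), (138, 199, 197, 34), (140, 185, 198, 35), (142, 127, 136, 10), (144, 66, 72, 12), (146, 87, 90, 12), (148, 95, 99, 12), (150, 94, 97, 9), (152, 94, 92, 11), (154, 92, 94, 11), (156, 95, 94, 11), (158, 92, 89, 11), (160, 93, 90, 11), (162, 91, 90, 11), (164, 95, 88, 12), (166, 93, 93, 10), (168, 93, 89, 11), (170, 90, 90, 12), (172, 92, 89, 11), (174, 82, 85, 28), (176, 157, 155, 38), (178, 170, 171, 37), (180, 171, 170, 37), (182, 170, 169, 37), (184, 169, 167, 37), (186, 169, 165, 36), (188, 81, 76, 35), (190, 87, 86, 46), (192, 143, 138, 47), (194, 146, 140, 47), (196, 145, 138, 46), (198, 145, 139, 39), (200, 143, 128, 43), (202, 142, 84, 44), (204, 140, 117, 45), (206, 137, 134, 49), (208, 136, 99, 49), (210, 138, 146, 52), (212, 138, 108, 52), (214, 136, 197, 53), (216, 132, 113, 54), (218, 136, 167, 54), (220, 100, 91, 52), (222, 94, 99, 54), (224, 90, 81, 52), (226, 91, 71, 50), (228, 90, 87, 386), (230, 91, 93, 44), (232, 91, 68, 38), (234, 90, 69, 45), (236, 93, 93, 48), (238, 93, 95, 47), (240, 89, 97, 47), (242, 143, 204, 0), (244, 147, 211, 0), (246, 152, 209, 0), (248, 153, 146, 0)]
```

View pics/z1.png

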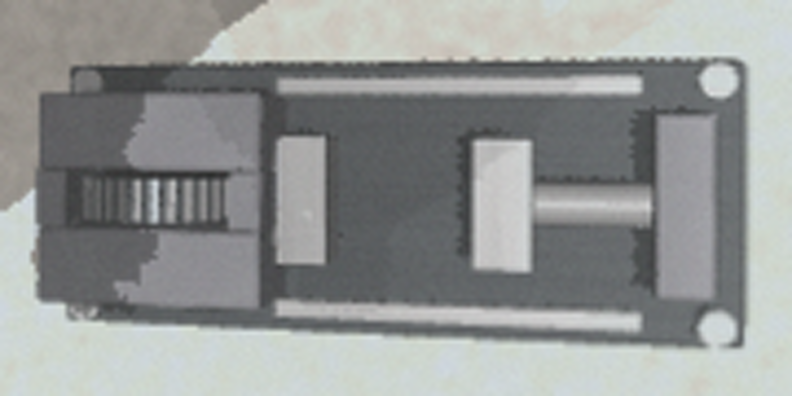

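The zoomed crop shows the moving jaw face at x≈328 and the second jaw face at x≈472. The slot spans x 70–228 and y 172–230.

Run:
```python
from h import *
c=ld('w1')
def w(x,y,z): return onz(c,[(255+y/4.4-.4,249-x/4.4+.4)],z)[0]
pa,pb=[w(70,70,.012),w(745,62,.012)],[w(70,318,.012),w(745,345,.012)]
print('plate',np.round(pa+pb,4).tolist())
mj=(w(328,135,.037)+w(328,265,.037))/2;aj=(w(472,138,.035)+w(472,270,.035))/2
print('mj',mj,'aj',aj,'gap',np.hypot(*(mj-aj)[:2]), 'w',np.linalg.norm(w(328,135,.037)-w(328,265,.037)))
sl=(w(70,201,.048)+w(228,201,.048))/2;print('slot',sl,'ends',w(70,201,.048),w(228,201,.048))
eb=w(686,205,.032);print('eb',eb)
d=eb-sl;print('axis ang',np.degrees(np.arctan2(d[1],d[0])),[np.degrees(np.arctan2(*(q[1]-q[0])[1::-1])) for q in(pa,pb)])
x=np.array([np.cos(np.radians(146.6)),np.sin(np.radians(146.6)),0]);o=np.mean(pa+pb,0);print('o',o)
for n,p in(('mj',mj),('aj',aj),('slot',sl),('eb',eb)): print(n,((p-o)@x).round(4),((p-o)@[-x[1],x[0],0]).round(4))
s=arm.get_state();from scipy.spatial.transform import Rotation as R
print(R.from_quat(s['tcp_rot']).as_matrix().round(3))
print('bush?',pts(c,[(12,247),(24,240)]))
```

```text
plate [[0.6488, 0.049, 0.012], [0.4823, 0.1563, 0.012], [0.6905, 0.1146, 0.012], [0.5244, 0.2217, 0.012]]
mj [0.59704853 0.12807297 0.037     ] aj [0.56454873 0.14972819 0.035     ] gap 0.03905362399018748 w 0.035925779372050014
slot [0.63840561 0.10213344 0.048     ] ends [0.65802218 0.08992996 0.048     ] [0.61878904 0.11433692 0.048     ]
eb [0.51788731 0.17933854 0.032     ]
axis ang 147.35600968498844 [np.float64(147.20036859391115), np.float64(147.20327830251819)]
o [0.58649537 0.13537046 0.012     ]
mj -0.0128 0.0003
aj 0.0262 0.0001
slot -0.0616 -0.0008
eb 0.0815 0.0011
[[-0.84   0.542 -0.018]
 [ 0.542  0.84  -0.008]
 [ 0.011 -0.016 -1.   ]]
bush? [[ 0.46331647 -0.26850359  0.03586923]
 [ 0.46224525 -0.26477452  0.01673413]]
```

Call:
{"fn": "move_arm", "kwargs": {"plan": [[[-1.3, -3.85, -0.8, 0], [-1.3, -3.85, -0.8, 0], [-1.3, -3.85, -0.8, 0], [-1.3, -3.85, -0.8, 0], [-1.3, -3.85, -0.8, 0], [-1.3, -3.85, -0.8, 0], [-1.3, -3.85, -0.8, 0], [-1.3, -3.85, -0.8, 0], [-1.3, -3.85, -0.8, 0], [-1.3, -3.85, -0.8, 0], [0, 0, 0, 0], [0, 0, 0, 0]]]}}

```text
time: 2.75
tcp_pos: [0.4532, -0.2686, 0.1604]
tcp_rot: [0.268, 0.963, -0.004, -0.007]
force: [-0.2, 0.4, 0.2]
opening: 0.0855
```

Run:
```python
from h import *
c=cap('wrist','w2');P=cloud(c);s=arm.get_state();print(s['tcp_pos'],s['tcp_rot'],s['force'])
ok=(c['depth']>0)&(np.hypot(P[...,0]-.464,P[...,1]+.275)<.04)
for lo,hi in((.04,.048),(.02,.03),(.006,.06)):
    q=P[ok&(P[...,2]>lo)&(P[...,2]<hi)]
    if len(q)>5:
        r=cv2.minEnclosingCircle((q[:,:2]*1000).astype('float32'));print(lo,len(q),np.round(r[0],1),round(r[1],1))
```

```text
[ 0.45319609 -0.26837557  0.16032287] [ 0.26750346  0.96352209 -0.004011   -0.00714108] [-0.23756334 -0.06052997  0.13347585]
0.04 343 [ 461.4 -277.8] 9.9
0.02 306 [ 461.1 -277.8] 14.8
0.006 780 [ 461.2 -277.8] 14.8
```

View pics/w2.png

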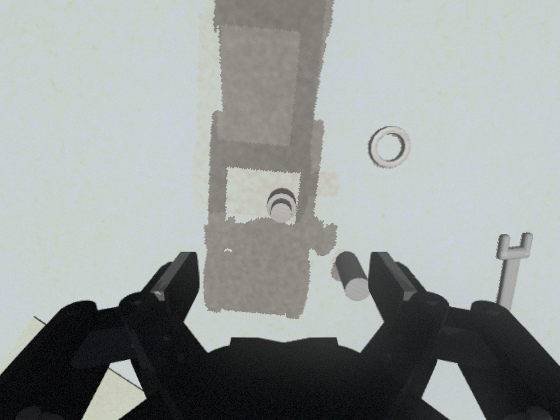

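The bush is at (280,205), clear between the fingers, and the socket at (350,275) is clear of the finger line. It measures (0.461, -0.278), and the fitted radii match those given.

Call:
{"fn": "move_arm", "kwargs": {"plan": [[[0.4, -0.5, -1.5, -0.015], [0.4, -0.5, -1.5, -0.015], [0, 0, -1.5, 0], [0, 0, -1.5, 0], [0, 0, -1.5, 0], [0, 0, -1.5, 0], [0, 0, -0.5, 0], [0, 0, 0, 0], [0, 0, 0, 0]]]}}

```text
time: 3.7
tcp_pos: [0.4655, -0.2696, 0.054]
tcp_rot: [0.277, 0.961, -0.002, -0.009]
force: [0.2, 0.5, -0.6]
opening: 0.0854
```

Call:
{"fn": "move_arm", "kwargs": {"plan": [[[-0.4, -0.8, -1, 0], [0, 0, -1, 0], [0, 0, 0, 0], [0, 0, 0, 0]]]}}

```text
time: 4.1
tcp_pos: [0.4624, -0.2793, 0.034]
tcp_rot: [0.277, 0.961, -0.003, -0.007]
force: [0.2, -0.2, -0.7]
opening: 0.0856
```

Call:
{"fn": "move_arm", "kwargs": {"plan": [[[-0.1, 0.15, -1, 0], [0, 0, -1, 0], [0, 0, -0.8, 0], [0, 0, 0, 0], [0, 0, 0, 0]]]}}

```text
time: 4.6
tcp_pos: [0.4611, -0.2776, 0.0036]
tcp_rot: [0.278, 0.961, -0.003, -0.007]
force: [-0.8, -0.3, 0.2]
opening: 0.0855
```

Call:
{"fn": "move_arm", "kwargs": {"plan": [[[0, 0, 0.1, 0], [0, 0, 0, 0], [0, 0, 0, 0], [0, 0, 0, 0], [0, 0, 0, 0], [0, 0, 0, 0], [0, 0, 0, 0], [0, 0, 0, 0], [0, 0, 0, 0], [0, 0, 0, 0]]], "hand": 1}}

```text
time: 5.6
tcp_pos: [0.462, -0.2781, 0.0059]
tcp_rot: [0.278, 0.961, -0.004, -0.006]
force: [-0.7, 0.7, 0.9]
opening: 0.0274
```

Call:
{"fn": "move_arm", "kwargs": {"plan": [[[0, 0, 2, 0], [0, 0, 4, 0], [0, 0, 4, 0], [0, 0, 2, 0], [0.5, 2, 0, 0], [1, 3.5, 0, 0], [1.2, 4, 0, 0], [1.2, 4, 0, 0], [1.2, 4, 0, 0], [1.2, 4, 0, 0], [1.2, 4, 0, 0], [1.2, 4, 0, 0], [1.2, 4, 0, 0], [1.0, 3.5, 0, 0], [0.7, 2.5, 0, 0], [0.4, 1.2, 0, 0], [0, 0, 0, 0], [0, 0, 0, 0]]]}}

```text
time: 7.4
tcp_pos: [0.5772, 0.1458, 0.1222]
tcp_rot: [0.28, 0.96, -0.005, -0.013]
force: [-0.6, -0.0, -2.0]
opening: 0.0268
```

Run:
```python
from h import *
c=cap('wrist','w3');s=arm.get_state();print(s['tcp_pos'],s['tcp_rot'],s['force'],s['opening'])
P=cloud(c);t=s['tcp_pos']
from scipy.spatial.transform import Rotation as R
L=(P-t)@R.from_quat(s['tcp_rot']).as_matrix()
m=(c['depth']>0)&(abs(L[...,1])<.0125)&(abs(L[...,0])<.03)&(abs(L[...,2])<.06)
v,u=np.where(m);print(u.min(),u.max(),v.min(),v.max())
q=L[m];print(np.percentile(q,[1,50,99],axis=0).round(4))
n=m&(L[...,2]<-.03);print(n.sum(), np.percentile(L[n],[2,50,98],axis=0).round(4) if n.sum() else '')
```

```text
[0.57719973 0.14554992 0.12217072] [ 0.27991455  0.95992949 -0.00437638 -0.01280842] [ 0.85185036 -0.80775679 -1.2868875 ] 0.02696220048070731
256 309 227 315
[[-0.0078 -0.012  -0.0387]
 [ 0.0079  0.0002 -0.0269]
 [ 0.0152  0.012   0.0043]]
1843 [[-0.0078 -0.0086 -0.0388]
 [ 0.0029  0.0002 -0.0375]
 [ 0.0103  0.0091 -0.0309]]
```

View pics/w3.png

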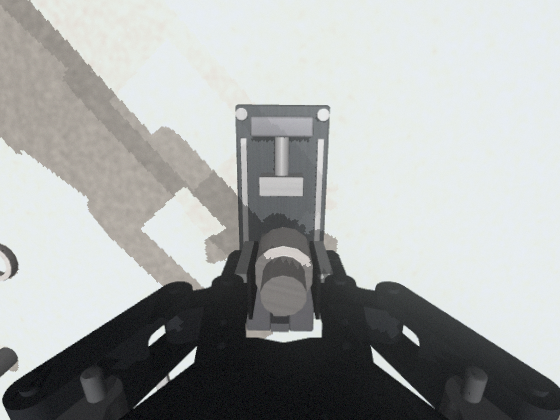

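The bush is gripped upright at (284,270), coaxial with the tool to within 1 mm, with its underside about 5.5 mm below the TCP. The second jaw is visible at (281,187).

Call:
{"fn": "move_arm", "kwargs": {"plan": [[[0.4, -0.7, -1, 0], [0, 0, -1.5, 0], [0, 0, -1.5, 0], [0, 0, -1.5, 0], [0, 0, -0.5, 0], [0, 0, 0, 0], [0, 0, 0, 0]]]}}

```text
time: 8.15
tcp_pos: [0.5795, 0.1295, 0.0551]
tcp_rot: [0.285, 0.958, -0.006, -0.015]
force: [0.5, 0.6, -2.0]
opening: 0.027
```

Call:
{"fn": "move_arm", "kwargs": {"plan": [[[0.1, 0.9, 0, 0], [0, 0, 0, 0], [0, 0, 0, 0]]]}}

```text
time: 8.45
tcp_pos: [0.5818, 0.1393, 0.0569]
tcp_rot: [0.285, 0.958, -0.005, -0.013]
force: [-0.4, 0.7, -2.0]
opening: 0.0271
```

Run:
```python
from h import *
c=cap('wrist','w4');s=arm.get_state();print(s['tcp_pos'])
a=np.radians(147.2);X=np.array([np.cos(a),np.sin(a),0]);Y=np.array([-X[1],X[0],0]);o=np.array([.5865,.1354,0])
P=cloud(c);h=np.stack([(P-o)@X,(P-o)@Y,P[...,2]],-1);ok=c['depth']>0
m=ok&(h[...,0]>.015)&(h[...,0]<.06)&(abs(h[...,1])<.03)&(h[...,2]>.0325)&(h[...,2]<.04);print('anvil',np.percentile(h[m],[1,99],axis=0).round(4))
m=ok&(h[...,2]>.09)&(h[...,2]<.1)&(abs(h[...,0]-.006)<.02)&(abs(h[...,1])<.0095);print('neck top',np.percentile(h[m],[1,99],axis=0).round(4))
m=ok&(h[...,2]>.055)&(h[...,2]<.078)&(abs(h[...,0]-.006)<.03)&(abs(h[...,1])<.005);print('body',np.percentile(h[m],[1,99],axis=0).round(4))
print('tcp',(s['tcp_pos']-o)@X,(s['tcp_pos']-o)@Y)
```

```text
[0.58189549 0.13946921 0.05707696]
anvil [[ 0.0263 -0.0179  0.0336]
 [ 0.042   0.0172  0.037 ]]
neck top [[-0.0031 -0.0093  0.0906]
 [ 0.0155  0.0078  0.0959]]
body [[ 0.0144 -0.0049  0.0558]
 [ 0.0213  0.005   0.0778]]
tcp 0.006074723345230313 -0.0009261369041290703
```

Call:
{"fn": "move_arm", "kwargs": {"plan": [[[0, 0, -0.8, 0], [0, 0, -0.8, 0], [0, 0, -0.5, 0], [0, 0, 0, 0], [0, 0, 0, 0]]]}}

```text
time: 9.0
tcp_pos: [0.5817, 0.1397, 0.0342]
tcp_rot: [0.285, 0.958, -0.005, -0.013]
force: [0.1, 0.0, -1.4]
opening: 0.0272
```

Call:
{"fn": "move_arm", "kwargs": {"plan": [[[0, 0, -0.6, 0], [0, 0, -0.5, 0], [0, 0, -0.3, 0], [0, 0, 0, 0], [0, 0, 0, 0]]]}}

```text
time: 9.5
tcp_pos: [0.5817, 0.1395, 0.0189]
tcp_rot: [0.285, 0.958, -0.005, -0.013]
force: [-0.2, 0.3, -1.6]
opening: 0.0269
```

Call:
{"fn": "move_arm", "kwargs": {"plan": [[[0, 0, -0.1, 0], [0, 0, 0, 0], [0, 0, 0, 0]]]}}

```text
time: 9.8
tcp_pos: [0.5822, 0.1396, 0.0185]
tcp_rot: [0.285, 0.958, -0.005, -0.012]
force: [-0.5, 0.0, -1.3]
opening: 0.0272
```

Call:
{"fn": "move_arm", "kwargs": {"plan": [[[0, 0, -0.15, 0], [0, 0, 0, 0], [0, 0, 0, 0]]]}}

```text
time: 10.1
tcp_pos: [0.5828, 0.1397, 0.0183]
tcp_rot: [0.285, 0.958, -0.005, -0.012]
force: [-0.0, -0.4, -2.0]
opening: 0.0271
```

Call:
{"fn": "move_arm", "kwargs": {"plan": [[[-0.1, 0, -0.2, 0], [0, 0, 0, 0], [0, 0, 0, 0]]]}}

```text
time: 10.4
tcp_pos: [0.583, 0.1398, 0.0182]
tcp_rot: [0.285, 0.958, -0.004, -0.01]
force: [-0.8, -0.8, -1.8]
opening: 0.0273
```

Call:
{"fn": "move_arm", "kwargs": {"plan": [[[-0.1, 0, -0.15, 0], [-0.1, 0, -0.15, 0]]]}}

```text
time: 10.6
tcp_pos: [0.583, 0.1398, 0.0179]
tcp_rot: [0.285, 0.958, -0.003, -0.008]
force: [-1.1, -0.8, 5.5]
opening: 0.0269
```

Call:
{"fn": "move_arm", "kwargs": {"plan": [[[0, 0, 0, 0], [0, 0, 0, 0], [0, 0, 0, 0], [0, 0, 0, 0], [0, 0, 0, 0], [0, 0, 0, 0]]], "hand": 0}}

```text
time: 11.2
tcp_pos: [0.5823, 0.1398, 0.0166]
tcp_rot: [0.285, 0.958, -0.004, -0.009]
force: [0.2, 0.2, -0.2]
opening: 0.0854
```

Call:
{"fn": "move_arm", "kwargs": {"plan": [[[0, 0, 1, 0], [0, 0, 2, 0], [0, 0, 3, 0], [0, 0, 3, 0], [1.5, -1, 0, 0], [2, -1.3, 0, 0], [2, -1.3, 0, 0], [0.8, -0.6, 0, 0], [0, 0, 0, 0], [0, 0, 0, 0]]]}}

```text
time: 12.2
tcp_pos: [0.6463, 0.0974, 0.1172]
tcp_rot: [0.284, 0.959, -0.002, -0.007]
force: [-0.5, -0.2, -0.7]
opening: 0.085
```

```bash
cat >> h.py <<'E'
a=np.radians(147.2);X=np.array([np.cos(a),np.sin(a),0]);Y=np.array([-X[1],X[0],0]);o=np.array([.5865,.1354,0])
def hol(P): return np.stack([(P-o)@X,(P-o)@Y,P[...,2]],-1)
E
python3 - <<'E'
from h import *
c=cap('wrist','w5');s=arm.get_state();print(s['tcp_pos'],hol(s['tcp_pos']),s['force'])
h=hol(cloud(c));ok=c['depth']>0
m=ok&(h[...,2]>.052)&(h[...,2]<.06)&(abs(h[...,0]-.006)<.02)&(abs(h[...,1])<.02);print('bush top',m.sum(),np.percentile(h[m],[2,50,98],axis=0).round(4))
m=ok&(h[...,2]>.05)&(h[...,2]<.06)&(abs(h[...,0]+.062)<.025)&(abs(h[...,1])<.012);print('crown',m.sum(),np.percentile(h[m],[2,50,98],axis=0).round(4) if m.any() else'')
m=ok&(abs(h[...,0]+.062)<.03)&(abs(abs(h[...,1])-.02)<.005);print('housing z',np.median(h[m][:,2]))
for r in np.arange(-.08,-.044,.003):
    m=ok&(abs(h[...,0]-r)<.0015)&(abs(h[...,1])<.005); print(round(r,3),np.percentile(h[m][:,2],[50,90]).round(4) if m.any() else None,end=' ')
E
```

```text
[0.64613267 0.09752385 0.11714396] [-0.07064305 -0.00046608  0.11714396] [ 0.52628374 -0.08854733  0.27184043]
bush top 682 [[-0.0028 -0.0108  0.0543]
 [ 0.0058 -0.0021  0.0556]
 [ 0.0142  0.0068  0.0571]]
crown 542 [[-0.0753 -0.0057  0.0501]
 [-0.0611  0.0003  0.0529]
 [-0.0494  0.0062  0.0552]]
housing z 0.2081233934702532
-0.08 [0.0455 0.0478] -0.077 [0.0491 0.0502] -0.074 [0.0506 0.0514] -0.071 [0.0524 0.0531] -0.068 [0.0536 0.0547] -0.065 [0.0534 0.0542] -0.062 [0.2059 0.2138] -0.059 [0.2061 0.2151] -0.056 [0.0528 0.0538] -0.053 [0.0524 0.0534] -0.05 [0.0504 0.0512] -0.047 [0.0475 0.0488] -0.044 [0.044  0.0453]
```

View pics/w5.png

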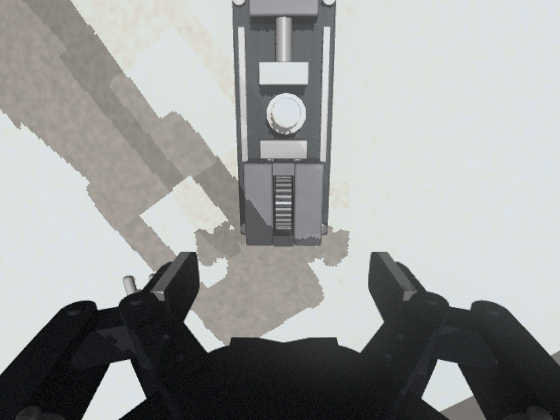

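The bush stands between the jaws at (286,113), with its top level at 56 mm. The thumbwheel crown is at (284,203), about 54.5 mm above the bench.

Call:
{"fn": "move_arm", "kwargs": {"plan": [[[0, 0, 0, 0], [0, 0, 0, 0], [0, 0, 0, 0], [0, 0, -1, 0], [0, 0, -1.5, 0], [0, 0, -1.5, 0], [0, 0, -0.8, 0], [0, 0, 0, 0], [0, 0, 0, 0], [0, 0, 0, 0]]], "hand": 1}}

```text
time: 13.25
tcp_pos: [0.6417, 0.0997, 0.0617]
tcp_rot: [0.283, 0.959, -0.004, -0.011]
force: [0.4, 0.1, 0.7]
opening: -0.0002
```

Call:
{"fn": "move_arm", "kwargs": {"plan": [[[0.4, -0.3, 0, 0], [0, 0, -0.2, 0], [0, 0, -0.1, 0], [0, 0, 0, 0]]]}}

```text
time: 13.65
tcp_pos: [0.6476, 0.0963, 0.0608]
tcp_rot: [0.283, 0.959, -0.003, -0.008]
force: [-0.1, -0.9, 0.1]
opening: -0.0003
```

Call:
{"fn": "move_arm", "kwargs": {"plan": [[[-0.25, 0.15, -0.1, 0], [0, 0, -0.08, 0], [0, 0, -0.08, 0], [0, 0, -0.08, 0], [0, 0, 0, 0]]]}}

```text
time: 14.15
tcp_pos: [0.6449, 0.0981, 0.0575]
tcp_rot: [0.283, 0.959, -0.003, -0.008]
force: [-0.6, -0.0, 0.7]
opening: -0.0003
```

Good: the TCP is about 7.7 mm behind the crown. Landing slowly.

Call:
{"fn": "move_arm", "kwargs": {"plan": [[[0, 0, -0.08, 0], [0, 0, -0.08, 0], [0, 0, 0, 0]]]}}

```text
time: 14.45
tcp_pos: [0.6449, 0.0981, 0.0557]
tcp_rot: [0.283, 0.959, -0.003, -0.008]
force: [0.1, 0.3, 0.4]
opening: -0.0003
```

Call:
{"fn": "move_arm", "kwargs": {"plan": [[[0, 0, -0.08, 0], [0, 0, -0.05, 0]]]}}

```text
time: 14.65
tcp_pos: [0.645, 0.0981, 0.0544]
tcp_rot: [0.283, 0.959, -0.003, -0.008]
force: [-0.1, 0.9, -0.3]
opening: 0.0001
```

Call:
{"fn": "move_arm", "kwargs": {"plan": [[[0, 0, -0.08, 0], [0, 0, 0, 0]]]}}

```text
time: 14.85
tcp_pos: [0.645, 0.0981, 0.054]
tcp_rot: [0.283, 0.959, -0.003, -0.008]
force: [-0.6, -0.5, 0.7]
opening: 0.0001
```

Call:
{"fn": "move_arm", "kwargs": {"plan": [[[0, 0, -0.08, 0], [0, 0, 0, 0]]]}}

```text
time: 15.05
tcp_pos: [0.6451, 0.0981, 0.054]
tcp_rot: [0.283, 0.959, -0.003, -0.008]
force: [-1.2, -0.0, 1.7]
opening: -0.0003
```

Call:
{"fn": "move_arm", "kwargs": {"plan": [[[0, 0, -0.1, 0], [0, 0, 0, 0]]]}}

```text
time: 15.25
tcp_pos: [0.6452, 0.0981, 0.0537]
tcp_rot: [0.283, 0.959, -0.003, -0.008]
force: [-1.1, 0.8, 3.1]
opening: 0.0
```

Call:
{"fn": "move_arm", "kwargs": {"plan": [[[0, 0, -0.1, 0], [0, 0, -0.05, 0]]]}}

```text
time: 15.45
tcp_pos: [0.6452, 0.0981, 0.0531]
tcp_rot: [0.283, 0.959, -0.002, -0.007]
force: [-1.4, -0.5, 4.8]
opening: 0.0001
```

Call:
{"fn": "move_arm", "kwargs": {"plan": [[[-0.17, 0.11, -0.05, 0], [-0.17, 0.11, -0.05, 0], [-0.17, 0.11, -0.05, 0]]]}}

```text
time: 15.75
tcp_pos: [0.6427, 0.0998, 0.0534]
tcp_rot: [0.283, 0.959, -0.003, -0.004]
force: [0.9, -2.8, 4.8]
opening: 0.0002
```

Call:
{"fn": "move_arm", "kwargs": {"plan": [[[-0.2, 0.13, -0.05, 0], [-0.2, 0.13, -0.05, 0], [-0.2, 0.13, -0.05, 0], [-0.2, 0.13, -0.05, 0]]]}}

```text
time: 16.15
tcp_pos: [0.6358, 0.1043, 0.0531]
tcp_rot: [0.284, 0.959, -0.003, -0.001]
force: [0.7, -1.8, 5.8]
opening: 0.0001
```

Call:
{"fn": "move_arm", "kwargs": {"plan": [[[-0.17, 0.11, -0.04, 0], [-0.17, 0.11, -0.04, 0], [-0.12, 0.08, -0.03, 0]]]}}

```text
time: 16.45
tcp_pos: [0.6315, 0.1071, 0.0531]
tcp_rot: [0.284, 0.959, -0.003, 0.0]
force: [1.5, -2.0, 3.8]
opening: 0.0001
```

Call:
{"fn": "move_arm", "kwargs": {"plan": [[[0, 0, 0.5, 0], [0, 0, 0.2, 0], [0.7, -0.45, 0, 0], [0.7, -0.45, 0, 0], [0, 0, 0, 0]]]}}

```text
time: 16.95
tcp_pos: [0.643, 0.0997, 0.0558]
tcp_rot: [0.283, 0.959, -0.003, -0.005]
force: [-0.1, -0.4, 0.1]
opening: 0.0003
```

```bash
cat >> h.py <<'E'
def jaw(tag):
    c=cap('wrist',tag);s=arm.get_state();h=hol(cloud(c));ok=c['depth']>0
    print('tcp',hol(s['tcp_pos']).round(4),s['tcp_pos'].round(4),s['force'].round(1),s['time'])
    m=ok&(h[...,2]>.0335)&(h[...,2]<.041)&(h[...,0]<.004)&(h[...,0]>-.03)&(abs(h[...,1])>.011)&(abs(h[...,1])<.018)
    print('moving',m.sum(),np.percentile(h[m],[1,99],axis=0).round(4).tolist())
    m=ok&(h[...,2]>.052)&(h[...,2]<.06)&(abs(h[...,0]-.01)<.02)&(abs(h[...,1])<.02);print('bush',m.sum(),np.percentile(h[m],[2,50,98],axis=0).round(4).tolist())
    m=ok&(h[...,0]>.015)&(h[...,0]<.06)&(abs(h[...,1])<.03)&(h[...,2]>.0325)&(h[...,2]<.04);print('anvil',np.percentile(h[m],[1,99],axis=0).round(4).tolist())
E
python3 - <<'E'
from h import *
jaw('w6')
E
```

```text
tcp [-0.0663 -0.0005  0.0557] [0.6425 0.0999 0.0557] [ 0.6 -0.2 -0. ] 17.0
moving 806 [[-0.0299, -0.0177, 0.0343], [0.0035, 0.0177, 0.0403]]
bush 1370 [[-0.0026, -0.0109, 0.0543], [0.0062, -0.002, 0.0557], [0.0148, 0.0066, 0.0569]]
anvil [[0.0157, -0.0175, 0.0337], [0.0417, 0.0173, 0.0384]]
```

View pics/w6.png

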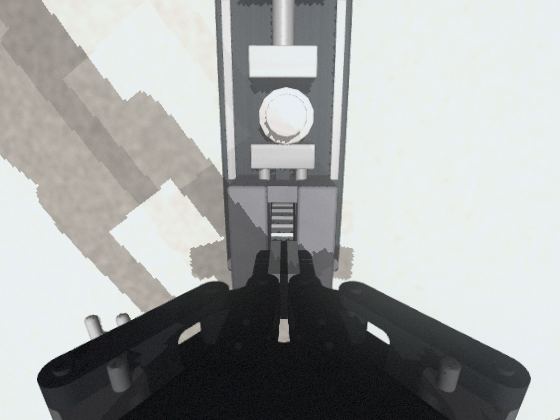

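The jaw has rolled on to about (283,155). The bush still stands upright at (286,116), and the second jaw is at (283,60). By the sizes, snug should come about 12 mm of rim travel further on.

Call:
{"fn": "move_arm", "kwargs": {"plan": [[[0.35, -0.22, 0.1, 0], [0, 0, 0, 0]]]}}

```text
time: 17.2
tcp_pos: [0.6461, 0.0975, 0.056]
tcp_rot: [0.283, 0.959, -0.003, -0.006]
force: [0.3, -0.1, 0.5]
opening: 0.0001
```

Call:
{"fn": "move_arm", "kwargs": {"plan": [[[0, 0, -0.08, 0], [0, 0, -0.08, 0], [0, 0, -0.08, 0], [0, 0, -0.08, 0]]]}}

```text
time: 17.6
tcp_pos: [0.6462, 0.0975, 0.0535]
tcp_rot: [0.283, 0.959, -0.003, -0.005]
force: [-0.7, -0.2, 2.8]
opening: -0.0001
```

Call:
{"fn": "move_arm", "kwargs": {"plan": [[[0, 0, -0.08, 0], [0, 0, -0.05, 0]]]}}

```text
time: 17.8
tcp_pos: [0.6462, 0.0975, 0.0535]
tcp_rot: [0.283, 0.959, -0.003, -0.005]
force: [-1.6, -0.7, 2.5]
opening: -0.0
```

Call:
{"fn": "move_arm", "kwargs": {"plan": [[[0, 0, -0.1, 0], [0, 0, -0.08, 0]]]}}

```text
time: 18.0
tcp_pos: [0.6465, 0.0974, 0.053]
tcp_rot: [0.283, 0.959, -0.003, -0.004]
force: [-1.6, -0.7, 4.9]
opening: -0.0
```

Call:
{"fn": "move_arm", "kwargs": {"plan": [[[-0.17, 0.11, -0.05, 0], [-0.17, 0.11, -0.05, 0], [-0.17, 0.11, -0.05, 0], [-0.17, 0.11, -0.05, 0]]]}}

```text
time: 18.4
tcp_pos: [0.6429, 0.0997, 0.0534]
tcp_rot: [0.283, 0.959, -0.003, 0.001]
force: [0.1, -2.0, 4.3]
opening: 0.0002
```

Call:
{"fn": "move_arm", "kwargs": {"plan": [[[-0.17, 0.11, -0.06, 0], [-0.17, 0.11, -0.05, 0], [-0.15, 0.1, -0.05, 0]]]}}

```text
time: 18.7
tcp_pos: [0.6388, 0.1024, 0.0532]
tcp_rot: [0.284, 0.959, -0.003, 0.002]
force: [1.2, -2.5, 5.9]
opening: -0.0002
```

Call:
{"fn": "move_arm", "kwargs": {"plan": [[[-0.13, 0.08, -0.04, 0], [-0.13, 0.08, -0.04, 0]]]}}

```text
time: 18.9
tcp_pos: [0.6366, 0.1038, 0.0533]
tcp_rot: [0.284, 0.959, -0.003, 0.003]
force: [0.6, -2.9, 5.2]
opening: 0.0
```

Call:
{"fn": "move_arm", "kwargs": {"plan": [[[-0.12, 0.08, -0.04, 0], [-0.1, 0.06, -0.04, 0]]]}}

```text
time: 19.1
tcp_pos: [0.6346, 0.1051, 0.0531]
tcp_rot: [0.284, 0.959, -0.004, 0.004]
force: [0.9, -3.1, 5.8]
opening: -0.0
```

Call:
{"fn": "move_arm", "kwargs": {"plan": [[[-0.1, 0.06, -0.04, 0], [-0.1, 0.06, -0.04, 0]]]}}

```text
time: 19.3
tcp_pos: [0.6329, 0.1062, 0.053]
tcp_rot: [0.284, 0.959, -0.004, 0.005]
force: [0.3, -2.3, 5.9]
opening: -0.0003
```

Run:
```python
from h import *
jaw('w7')
for t in('w6','w7'):
    c=ld(t);im=c['image'][20:200,215:355,::-1];cv2.imwrite(f'pics/c{t}.png',cv2.resize(im,None,fx=2.8,fy=2.8,interpolation=2))
cv2.imwrite('pics/c67.png',np.hstack([cv2.imread('pics/cw6.png'),cv2.imread('pics/cw7.png')]))
```

```text
tcp [-0.0546 -0.0006  0.053 ] [0.6327 0.1063 0.053 ] [-0.  -2.9  6. ] 19.35
moving 759 [[-0.0299, -0.0177, 0.0343], [0.0034, 0.0178, 0.0404]]
bush 1381 [[0.0026, -0.0107, 0.0542], [0.0114, -0.0021, 0.0556], [0.02, 0.0068, 0.0569]]
anvil [[0.0158, -0.0176, 0.034], [0.0414, 0.0175, 0.0387]]
```

View pics/c67.png

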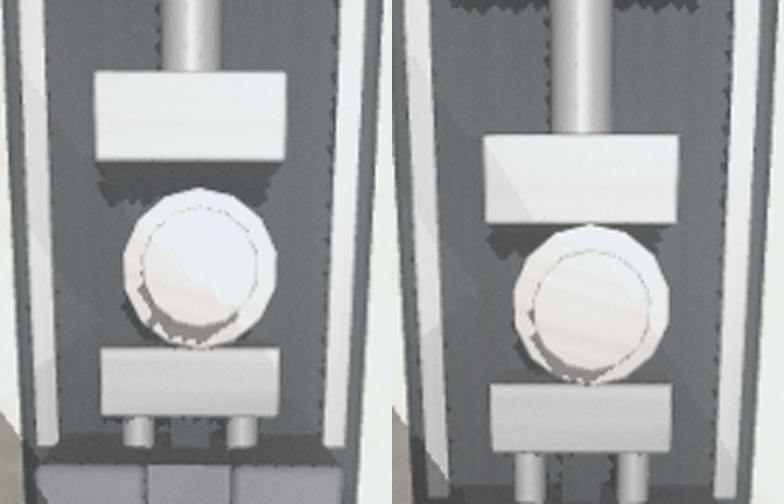

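In the right-hand image, taken just now, the bush has been carried along and reaches the second jaw's face at about (585,225). Its front edge works out at 26.4 mm, against the jaw face at 26.3 mm. I'll go on in small steps and watch the rim force.

Call:
{"fn": "move_arm", "kwargs": {"plan": [[[-0.08, 0.05, -0.04, 0]]]}}

```text
time: 19.45
tcp_pos: [0.632, 0.1068, 0.053]
tcp_rot: [0.284, 0.959, -0.004, 0.005]
force: [-0.0, -2.8, 5.6]
opening: 0.0001
```

Call:
{"fn": "move_arm", "kwargs": {"plan": [[[-0.08, 0.05, -0.04, 0], [-0.06, 0.04, -0.04, 0]]]}}

```text
time: 19.65
tcp_pos: [0.6315, 0.1072, 0.053]
tcp_rot: [0.284, 0.959, -0.004, 0.007]
force: [1.6, -2.6, 5.4]
opening: 0.0002
```

Call:
{"fn": "move_arm", "kwargs": {"plan": [[[-0.08, 0.05, -0.04, 0], [-0.08, 0.05, -0.04, 0]]]}}

```text
time: 19.85
tcp_pos: [0.6308, 0.108, 0.0529]
tcp_rot: [0.284, 0.959, -0.004, 0.008]
force: [1.4, -3.4, 5.2]
opening: -0.0002
```

Call:
{"fn": "move_arm", "kwargs": {"plan": [[[-0.08, 0.05, -0.04, 0]]]}}

```text
time: 19.95
tcp_pos: [0.6303, 0.1086, 0.0527]
tcp_rot: [0.284, 0.959, -0.003, 0.009]
force: [2.5, -2.5, 5.8]
opening: -0.0
```

Call:
{"fn": "move_arm", "kwargs": {"plan": [[[0, 0, 0.5, 0], [0.4, -0.3, 0.1, 0], [0.5, -0.35, 0, 0], [0, 0, 0, 0]]]}}

```text
time: 20.35
tcp_pos: [0.6352, 0.1042, 0.054]
tcp_rot: [0.283, 0.959, -0.003, 0.002]
force: [0.7, 0.2, 0.5]
opening: 0.0002
```

Run:
```python
from h import *
jaw('w8')
```

```text
tcp [-0.0577 -0.0002  0.054 ] [0.6351 0.1043 0.054 ] [0.2 0.1 1.4] 20.4
moving 743 [[-0.0299, -0.0178, 0.0342], [0.0035, 0.0177, 0.04]]
bush 1382 [[0.0028, -0.0106, 0.0543], [0.0116, -0.0021, 0.0556], [0.0201, 0.0068, 0.057]]
anvil [[0.0158, -0.0176, 0.0339], [0.0416, 0.0175, 0.0386]]
```

Call:
{"fn": "move_arm", "kwargs": {"plan": [[[0, 0, 0.4, 0], [0.35, -0.22, 0, 0], [0, 0, 0, 0]]]}}

```text
time: 20.7
tcp_pos: [0.638, 0.1022, 0.0571]
tcp_rot: [0.283, 0.959, -0.003, 0.001]
force: [0.2, 0.3, 0.1]
opening: 0.0001
```

Call:
{"fn": "move_arm", "kwargs": {"plan": [[[0.35, -0.22, 0, 0], [0, 0, -0.08, 0], [0, 0, -0.08, 0], [0, 0, -0.08, 0], [0, 0, -0.08, 0]]]}}

```text
time: 21.2
tcp_pos: [0.6418, 0.0998, 0.0538]
tcp_rot: [0.283, 0.959, -0.003, 0.001]
force: [-0.6, -0.4, 3.0]
opening: 0.0001
```

Call:
{"fn": "move_arm", "kwargs": {"plan": [[[0, 0, -0.1, 0], [0, 0, -0.1, 0], [0, 0, -0.06, 0]]]}}

```text
time: 21.5
tcp_pos: [0.6423, 0.0996, 0.0535]
tcp_rot: [0.283, 0.959, -0.003, 0.002]
force: [-1.9, -1.3, 2.5]
opening: -0.0003
```

Call:
{"fn": "move_arm", "kwargs": {"plan": [[[-0.08, 0.05, -0.1, 0], [-0.08, 0.05, -0.08, 0]]]}}

```text
time: 21.7
tcp_pos: [0.6422, 0.0997, 0.0533]
tcp_rot: [0.283, 0.959, -0.004, 0.004]
force: [-0.1, -2.6, 4.7]
opening: -0.0003
```

Call:
{"fn": "move_arm", "kwargs": {"plan": [[[-0.08, 0.05, -0.06, 0], [-0.08, 0.05, -0.05, 0]]]}}

```text
time: 21.9
tcp_pos: [0.642, 0.0998, 0.0533]
tcp_rot: [0.283, 0.959, -0.004, 0.006]
force: [0.3, -2.6, 4.5]
opening: -0.0001
```

Call:
{"fn": "move_arm", "kwargs": {"plan": [[[-0.1, 0.06, -0.06, 0], [-0.1, 0.06, -0.06, 0]]]}}

```text
time: 22.1
tcp_pos: [0.6415, 0.1001, 0.0532]
tcp_rot: [0.284, 0.959, -0.004, 0.009]
force: [2.0, -3.1, 6.4]
opening: 0.0002
```

Call:
{"fn": "move_arm", "kwargs": {"plan": [[[-0.1, 0.05, -0.04, 0], [-0.1, 0.05, -0.04, 0]]]}}

```text
time: 22.3
tcp_pos: [0.6413, 0.1003, 0.0534]
tcp_rot: [0.284, 0.959, -0.004, 0.011]
force: [2.5, -2.7, 4.9]
opening: 0.0
```

Call:
{"fn": "move_arm", "kwargs": {"plan": [[[-0.11, 0.06, -0.05, 0], [-0.11, 0.06, -0.05, 0]]]}}

```text
time: 22.5
tcp_pos: [0.6405, 0.1011, 0.0533]
tcp_rot: [0.284, 0.959, -0.004, 0.013]
force: [2.4, -2.9, 5.7]
opening: 0.0001
```

The rim force holds at about 3.6 N with hardly any roll, so the squeeze is in range. Lifting clear.

Call:
{"fn": "move_arm", "kwargs": {"plan": [[[0, 0, 0.6, 0], [0, 0, 1, 0], [0, 0, 2, 0], [0.5, -0.3, 3, 0], [1, -0.6, 3, 0], [0, 0, 0, 0], [0, 0, 0, 0]]]}}

```text
time: 23.2
tcp_pos: [0.6451, 0.0978, 0.1436]
tcp_rot: [0.282, 0.959, -0.003, -0.002]
force: [-0.6, -0.0, -0.3]
opening: 0.0001
```

Run:
```python
from h import *
jaw('w9')
c=ld('w9');cv2.imwrite('pics/c9.png',cv2.resize(c['image'][:260,180:400,::-1],None,fx=2.2,fy=2.2,interpolation=2))
```

```text
tcp [-0.0699 -0.0002  0.144 ] [0.6454 0.0977 0.144 ] [-0.3 -0.1  0.7] 23.25
moving 298 [[-0.0296, -0.0175, 0.0347], [0.0035, 0.0179, 0.0385]]
bush 556 [[0.0026, -0.0105, 0.0542], [0.0114, -0.0021, 0.0556], [0.02, 0.007, 0.057]]
anvil [[0.0161, -0.0181, 0.0338], [0.0417, 0.0173, 0.0387]]
```

View pics/c9.png

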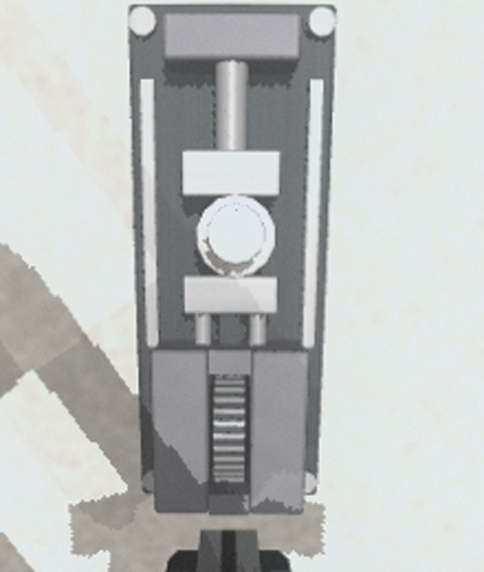

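The bush stands upright at (235,235) and touches both jaw faces (rows 195 and 277). The hand is clear, so I'm handing in.

```bash
python3 -c "
from workcell import arm
print(arm.job_done())"
```

```text
the job is handed in; nothing more can be done
None
```

The bush stands upright, wide end down, clamped between the two jaws, and I handed the job in at about 23 s of the 58 s allowed. I gripped it by its body, set it in the nest and let go. Then I closed the moving jaw with two main thumbwheel strokes and one short checking stroke, reading at most 6.4 N of press.

**Last checks:**
- **Fit:** the bush's top is level at 56 mm. Its front edge works out at 26.4 mm, against the second jaw's face at 26.3 mm, and the last picture shows it touching both jaws. The hand was about 9 cm above the wheel.
- **Squeeze:** I estimated this from the force at the rim, not directly. The rim force levelled off at about 3.6 N, which suggests a squeeze of roughly 5.5 to 7.5 N. The readings carry about 0.5 N of noise and bias.
- **Bystanders:** I steered clear of the lockring, socket, jar and wrench, but took no last picture to check them.

**What was off:**
- **Lift-off after the second stroke:** the finger rose only about 1 mm, so it may have brushed the wheel on the way back. The checking stroke afterwards met the same rim force of about 3.5 N, so the clamp had not loosened noticeably.
- **Jaw-edge measurement:** my depth-based check of the moving jaw's front edge gave no usable figure. I relied on the bush's position and the pictures for that side.

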